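Load the bay charger in order

ROBOT

A 6-joint arm with a two-finger parallel gripper is mounted at the origin on the work surface; the furniture and walls round the work are solid. World frame = base frame: x ahead of the robot, y to its left, z up, the work surface at z = 0. Lengths are in m, angles in rad, forces in N, time in s.
With the tool pointing down it reaches from about 0.275 to 0.875 m from the base axis. Payload 12.5 kg.
Tool frame: the origin (TCP) lies where the fingers leave the gripper's body, on its centre line; the fingertips stand 73 mm ahead of it and the grasp point (between the pads) lies 54 mm ahead of it (r.tip_reach is the distance from the TCP to the fingertips, in m); x points along the fingers, z is the direction in which the jaws open and shut, and the axes are right-handed (so a half turn about x gives the same grasp; the last joint's range is limited). The gripper opens to 85 mm and grips with 20 to 120 N. Pads are 22 mm wide; open, the fingers measure 114 mm over their backs; the gripper's body (76 mm by 85 mm) begins 54 mm behind the grasp point. The pads swing forward as they close: fully open they stand 13 mm farther back than shut.
Start: joints at [1.184, 0.351, 1.652, -0, 1.139, -0.085], TCP at [0.163, 0.525, 0.304] pointing down, gripper open.
Joint ranges: [-2.75, 2.75], [-0.79, 2.1], [0.01, 2.65], [-1.57, 4.71], [0.07, 3.14], [-2.87, 2.87]. Speed limits (rad/s): [2.22, 2.22, 2.79, 3.14, 3.14, 3.14].

INTERFACE

Orientations are given as a unit quaternion [w, x, y, z].
In Python, from cell import r, viewer, ticket gives the robot as it stands.
- The arm moves only by the shell command python3 -m handwheel 'ROWS' [FORCE]. ROWS is JSON, one flat list of numbers, 5 for each row, row after row: the opening, from -1 (shut) to 1 (fully open), then the shift along the world's x, y, z in m, then the turn about the world's z in rad. In form: [claw, x, y, z, turn, claw, x, y, z, turn, ...]. A call has 1 to 12 rows; each row is the pose to reach, as a shift and turn from the pose commanded when the call began; what a row does not reach only later rows make up. A row lasts 1/12 s, in which the tool goes at most 41.7 mm and 7.16 degrees, less where a joint would pass 70% of its speed; a pose out of reach is approached as far as the arm can. A call with a gripper value outside its range is refused whole. The fingers move at their own pace and stop on an object; FORCE is the grip in N (left out, the last holds). Time passes only in rows, so rows that repeat a pose let the fingers close. It gives the time, the measured TCP pose, the force and the opening at its end, in the units of the state.
- r.state(): the state, without advancing time (a new reading comes with each control period).
- viewer.camera(name): name is "scene" or "top" or "wrist"; returns a dict with "frame" (400x640x3 uint8, red, green, blue), "depth" (400x640 float32, m along the optical axis (not along the pixel's ray), 0 where there is no reading), "K" (3x3 intrinsics, pixels), "dist" ([k1, k2, p1, p2, k3] as OpenCV has them; the pictures are not rectified), "xyz" and "attitude" of the camera in the world. Camera axes: x right, y up, looking along -z (the intrinsics and any distortion apply to the point x, -y, -z); pixel columns grow to the right and rows downward; lengths in m; the calibration is good to about 2 mm. A picture is of the moment at which its call begins.
- ticket.job_done(): hands the job in, once; it reports no verdict.
The state is a dict: "clock": time; "joints": joint angles; "dq": joint speeds; "effort": joint torques, N m; "ee_pos": TCP position; "orientation": TCP orientation; "contact_force": force on the tool from outside, world axes, zero at the start; "wrist_torque": the same for the moment, N m; "finger_gap": opening from 0.0 (shut) to 1.0 (fully open).
Only numpy, scipy, OpenCV 4.12 (cv2) and the standard library are available. Lean on these libraries where they do the work, as an engineer would, in place of code of your own. Each camera call takes 0.05 s, during which the arm holds its last target.

TASK

Load the three grey battery packs into the charger bays in the order one, two, three: each pack (counted by its bands) goes into the bay with the same number of discs, with its brass contact end against that bay's sprung steel plate. Use the pack's end to push the sprung plate back, lower the pack flat onto the bay floor behind the low front stop and let go, so that the spring clamps it; do not force anything, and leave the bottle, spool and jar where they are.

Things in the scene. Friction and masses are not known exactly. Their poses are not given: they have to be found in the camera images.
- charger: Fixed charger tray, black, 230 x 310 x 12 mm, with a grey housing 36 mm high along its far (+x) edge. Origin: centre of its underside. The three bays stand on it side by side, 100 mm apart along its y, in any order left to right, all pointing the same way as the tray.
- bay_1: Charger bay number 1: fixed white base, 200 (x) x 62 (y) x 6 mm, marked by one yellow disc at its near (-x) end. Origin: centre of the base's underside, 12 mm above the table; x runs along the bay towards its sprung plate, z up. The cradle on it is described at the three bay floor points.
- bay_2: Charger bay number 2: fixed white base, 200 (x) x 62 (y) x 6 mm, marked by two blue discs at its near (-x) end. Origin: centre of the base's underside, 12 mm above the table; x runs along the bay towards its sprung plate, z up. The cradle on it is described at the three bay floor points.
- bay_3: Charger bay number 3: fixed white base, 200 (x) x 62 (y) x 6 mm, marked by three red discs at its near (-x) end. Origin: centre of the base's underside, 12 mm above the table; x runs along the bay towards its sprung plate, z up. The cradle on it is described at the three bay floor points.
- bay_1_floor (a point): Point on bay 1's centre line, 12 mm above the bay origin, at floor height (does not move with c). In every bay a grey cradle is clamped on the base, c = up to 8 mm nearer or farther along x. c differs by bay and is in NO reading: feel for it. In the bay frame: cradle floor top z = 12; low front stop, inner face at x = c - 55, 6 thick, 34 wide, top z = 26 mm.
- bay_2_floor (a point): Point on bay 2's centre line, 12 mm above the bay origin, at floor height (does not move with c). Side rails in every bay: rounded tops at z = 24 mm in the bay frame, 37 mm apart inside, only at x = c - 47 to c - 27 and c + 23 to c + 43, so the middle is open for fingers. A seated pack has its centre at x = c, z = 32 mm, touching front stop and plate.
- bay_3_floor (a point): Point on bay 3's centre line, 12 mm above the bay origin, at floor height (does not move with c). Steel sprung plate in every bay: 34 wide, z = 13 to 57 mm, face at x = c + 45 when free, so a pack is 10 mm too long to go straight down. It yields 18 mm to +x (2.4 N at first, 7.8 N at the end), then meets a solid stop; held back 10 mm by a seated pack.
- pack_1_center (a point): Loose battery pack number 1: grey stick with rounded edges, 110 (x) x 32 (y) x 40 (z) mm, 0.2 kg, marked by one yellow band round its -x end; black collar and brass contact on its +x end. Lies flat on the table. This point is its centre (20 mm above its underside); x points along the pack to the contact end, z up.
- pack_1_contact (a point): Centre of the brass contact end face of pack 1, 55 mm along the pack's x from its centre.
- pack_2_center (a point): Loose battery pack number 2: grey stick with rounded edges, 110 (x) x 32 (y) x 40 (z) mm, 0.2 kg, marked by two blue bands round its -x end; black collar and brass contact on its +x end. Lies flat on the table. This point is its centre (20 mm above its underside); x points along the pack to the contact end, z up.
- pack_2_contact (a point): Centre of the brass contact end face of pack 2, 55 mm along the pack's x from its centre.
- pack_3_center (a point): Loose battery pack number 3: grey stick with rounded edges, 110 (x) x 32 (y) x 40 (z) mm, 0.2 kg, marked by three red bands round its -x end; black collar and brass contact on its +x end. Lies flat on the table. This point is its centre (20 mm above its underside); x points along the pack to the contact end, z up.
- pack_3_contact (a point): Centre of the brass contact end face of pack 3, 55 mm along the pack's x from its centre.
- dye_bottle_center (a point): Bystander, loose: small tan dye bottle with black cap, 36 mm across, 66 mm high; this point is its centre, half-way up. Leave it standing where it is.
- blue_spool_center (a point): Bystander, loose: spool of blue thread, 43 mm across, 63 mm high; this point is its centre, half-way up. Leave it standing where it is.
- tack_jar_center (a point): Bystander, loose: glass jar of tacks with brass-coloured lid, 54 mm across, 74 mm high; this point is its centre, half-way up. Leave it standing where it is.
Things that resemble listed ones, but are neither listed nor needed, are in the scene too. Leave any pink or purple look-alike of the part that bears pack_1_center alone.

How it is judged:
By the outcome, as a careful person would: the job done as asked, in the order asked, and still so for the second after the job is handed in, with the robot touching nothing.
It also fails if it takes over 72 s, if anything falls off the work surface, if the arm or the gripper's body presses on something with over 40 N, if the wrist force passes 120 N, or if a joint passes its speed limit or range.

## Working session

There is one attempt and no reset: what is moved stays moved. The work goes in short steps, Python scripts to look and compute and a shell command to move; the robot and the scene stay as the last step left them, time stands still between calls to the robot, and variables do not carry over. Pictures are saved under pics/ and viewed, and the job is handed in when it is done.

```bash
ls; mkdir -p pics
cat > h.py <<'E'
import numpy as np, cv2
from cell import r, viewer, ticket
from scipy.spatial.transform import Rotation as R
def cam(n):
    c=viewer.camera(n); return c
def Rc(c):
    a=np.array(c["attitude"],float)
    if a.shape==(3,3): return a
    return R.from_quat([a[1],a[2],a[3],a[0]]).as_matrix()
def ray(c,uv):
    p=cv2.undistortPoints(np.array(uv,float).reshape(-1,1,2),np.array(c["K"]),np.array(c["dist"])).reshape(-1,2)
    d=np.c_[p[:,0],-p[:,1],-np.ones(len(p))]
    return d@Rc(c).T
def onz(c,uv,z):
    d=ray(c,uv); o=np.array(c["xyz"]); return o+d*((z-o[2])/d[:,2])[:,None]
def bydepth(c,uv):
    d=ray(c,uv); dep=np.array([c["depth"][int(v),int(u)] for u,v in np.array(uv).reshape(-1,2)])
    return np.array(c["xyz"])+d*dep[:,None]
def proj(c,P):
    q=(np.array(P)-np.array(c["xyz"]))@Rc(c); q=q*[1,-1,-1]
    return cv2.projectPoints(q.reshape(-1,1,3),np.zeros(3),np.zeros(3),np.array(c["K"]),np.array(c["dist"]))[0].reshape(-1,2)
def save(c,name,f=None):
    cv2.imwrite("pics/"+name,(c["frame"] if f is None else f)[:,:,::-1])
E
python3 - <<'E'
from h import *
import pickle
for n in ["scene","top","wrist"]:
    c=cam(n); save(c,n+"0.png"); pickle.dump(c,open(n+"0.pkl","wb")); print(n,c["xyz"],c["attitude"],c["K"],c["dist"])
print(r.state())
E
```

```text
pics
scene [-0.24347631 -0.48721177  1.02751338] [ 0.81224066  0.3253561  -0.17529624 -0.45130892] [[497.48822749   0.         321.23834932]
 [  0.         497.48822749 196.00592001]
 [  0.           0.           1.        ]] [-0.03335473  0.          0.          0.          0.        ]
top [0.2825056  0.03863456 1.5517398 ] [-0.69540383 -0.06062136  0.05985987  0.71355123] [[508.10443535   0.         321.55086469]
 [  0.         508.10443535 199.33319245]
 [  0.           0.           1.        ]] [0.04517585 0.         0.         0.         0.        ]
wrist [0.10066467 0.54531183 0.37254541] [ 0.79811499 -0.10600237 -0.07724667  0.5880552 ] [[315.11116104   0.         321.62452374]
 [  0.         315.11116104 200.65258745]
 [  0.           0.           1.        ]] [0.00502961 0.         0.         0.         0.        ]
{'clock': 0.15, 'joints': array([ 1.18440652e+00,  3.51113001e-01,  1.65228198e+00,  3.39485298e-05,
        1.13910472e+00, -8.46079953e-02]), 'dq': array([ 0.00017141, -0.00138848, -0.00305156,  0.00151385,  0.0003592 ,
        0.00130928]), 'effort': array([ 4.51813121e-04, -5.06263053e+01, -2.91503119e+01, -1.47360993e-05,
        3.43821041e-03, -3.08904237e-05]), 'ee_pos': array([0.16337293, 0.52497265, 0.30347991]), 'orientation': array([ 0.56920207, -0.4193135 ,  0.56976029,  0.41899689]), 'contact_force': array([ 0.30074753,  0.25753134, -0.16552633]), 'wrist_torque': array([ 0.01887855,  0.00324734, -0.02441584]), 'finger_gap': 0.9987293732621497}
```

View pics/scene0.png

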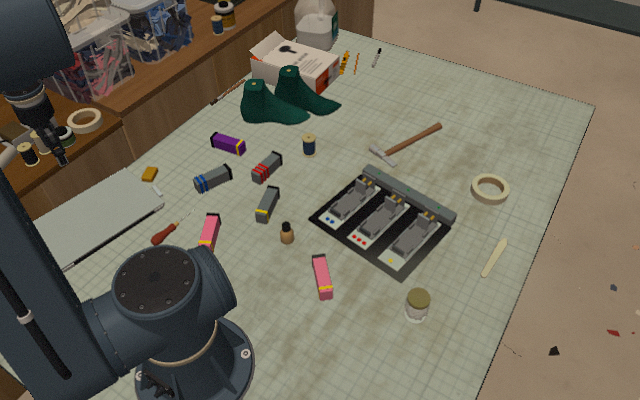

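View pics/top0.png

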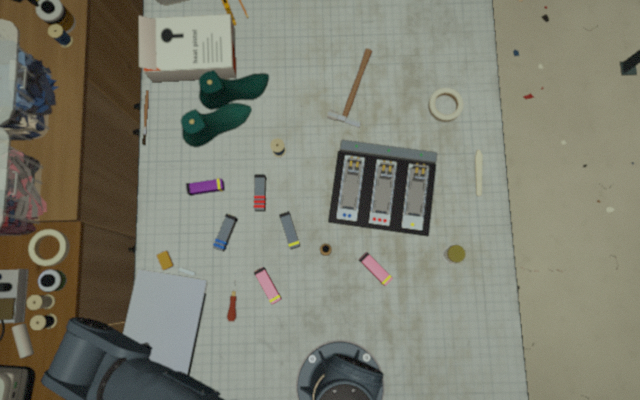

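View pics/wrist0.png

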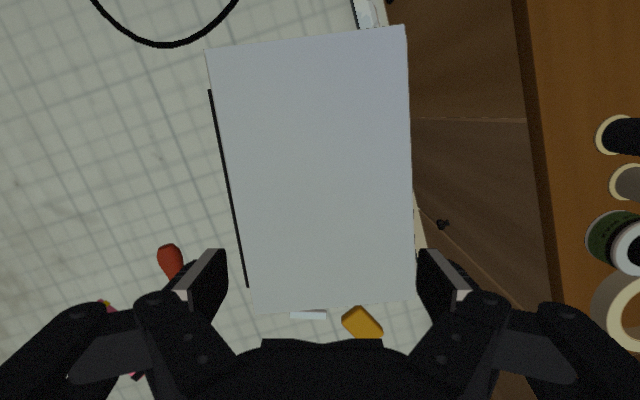

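Grey packs in the top view: one yellow band at (289,230), blue bands at (225,232) and red bands at (260,192). The pink ones at (267,285) and (376,268) and the purple one at (205,187) are look-alikes. Bays from left to right are blue/2 (350,187), red/3 (383,190) and yellow/1 (416,195). I'll enlarge to confirm.

Run:
```python
from h import *
import pickle
t=pickle.load(open("top0.pkl","rb")); s=pickle.load(open("scene0.pkl","rb"))
a=cv2.resize(t["frame"][170:260,180:310],None,fx=6,fy=6,interpolation=cv2.INTER_CUBIC); save(t,"tc1.png",a)
b=cv2.resize(t["frame"][135:245,320:445],None,fx=5,fy=5,interpolation=cv2.INTER_CUBIC); save(t,"tc2.png",b)
b=cv2.resize(s["frame"][130:250,180:340],None,fx=5,fy=5,interpolation=cv2.INTER_CUBIC); save(t,"sc1.png",b)
b=cv2.resize(s["frame"][155:285,300:460],None,fx=4.6,fy=4.6,interpolation=cv2.INTER_CUBIC); save(t,"sc2.png",b)
```

```text
(no output)
```

View pics/tc1.png

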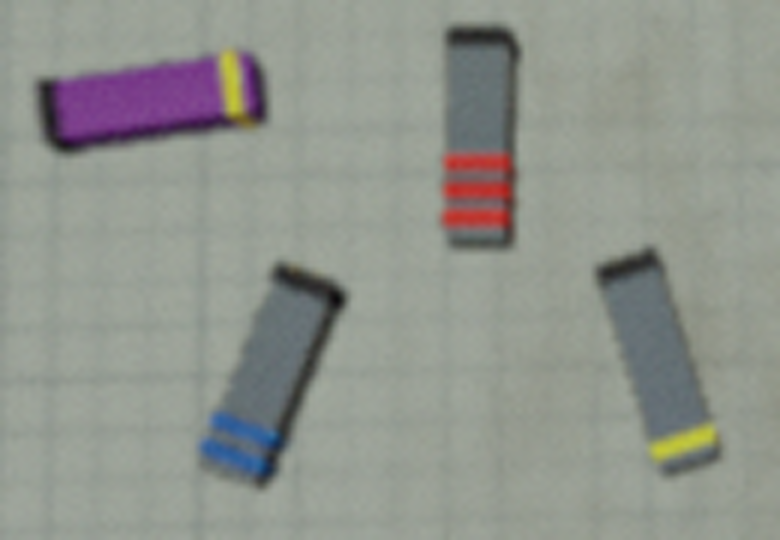

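View pics/tc2.png

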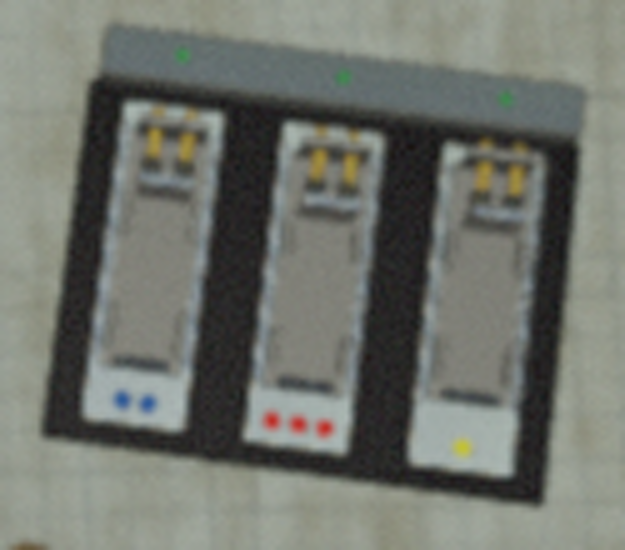

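View pics/sc1.png

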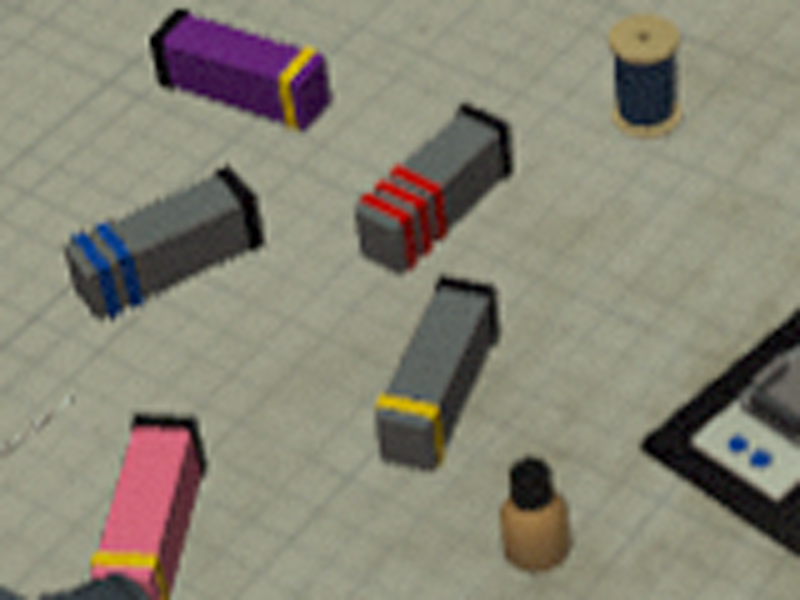

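View pics/sc2.png

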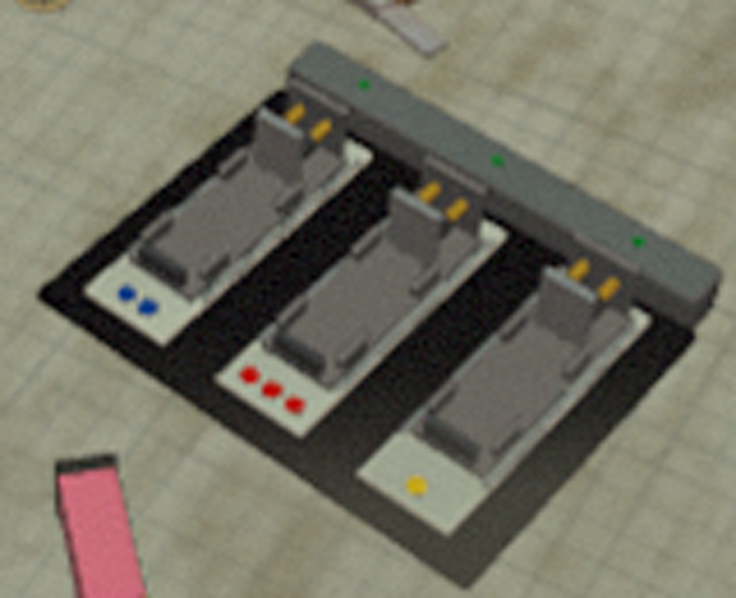

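The crops confirm the grey packs: one yellow band (right), two blue (left), three red (top). Each one's black collar (contact) end points roughly +x. Bays are 2, 3, 1 from left to right. Measuring now.

Run:
```python
from h import *
import pickle
t=pickle.load(open("top0.pkl","rb"))
vv,uu=np.mgrid[0:400,0:640]; uv=np.c_[uu.ravel(),vv.ravel()]
P=bydepth(t,uv).reshape(400,640,3)
def rect(mask,z):
    n,l,st,_=cv2.connectedComponentsWithStats(mask.astype(np.uint8))
    for i in range(1,n):
        if st[i,4]<80: continue
        yy,xx=np.where(l==i); 
        pts=onz(t,np.c_[xx,yy],z)[:,:2]
        c,s,a=cv2.minAreaRect((pts*1000).astype(np.float32))
        m=pts.mean(0); w,v=np.linalg.eigh(np.cov(pts.T)); d=v[:,1]*np.sign(v[0,1])
        print(st[i],'rectc',np.round(c,1),np.round(s,1),round(a,1),'mean',np.round(m*1000,1),'ang',np.degrees(np.arctan2(d[1],d[0])).round(2), 'zmed',np.median(P[yy,xx,2]).round(4))
m=(P[:,:,2]>0.03)&(P[:,:,2]<0.05); m[:,:180]=0; m[:,310:]=0; m[:170]=0;m[260:]=0
print('packs'); rect(m,0.04)
f=t["frame"].astype(int)
w=(f.min(2)>135)&(uu>330)&(uu<437)&(vv>150)&(vv<232)
print('white',w.sum()); 
hsv=cv2.cvtColor(t["frame"],cv2.COLOR_RGB2HSV)
roi=(uu>330)&(uu<437)&(vv>205)&(vv<232)
for n,(lo,hi) in dict(blue=(100,125),red=(172,185),red0=(0,6),yel=(20,35)).items():
    k=roi&(hsv[...,0]>=lo)&(hsv[...,0]<=hi)&(hsv[...,1]>90)
    if k.sum(): print(n,k.sum(),onz(t,[[uu[k].mean(),vv[k].mean()]],0.018)*1000)
blk=(f.max(2)<60)&(uu>325)&(uu<440)&(vv>135)&(vv<240)
nn,l,st,_=cv2.connectedComponentsWithStats(blk.astype(np.uint8)); i=1+st[1:,4].argmax()
print('tray'); cs=cv2.findContours((l==i).astype(np.uint8),0,1)[0][0].reshape(-1,2)
pts=onz(t,cs,0.012)[:,:2]; c,s,a=cv2.minAreaRect((pts*1000).astype(np.float32)); print(c,s,a, st[i])
hs=(P[:,:,2]>0.03)&(uu>325)&(uu<442)&(vv>135)&(vv<168); rect(hs,0.036)
```

```text
packs
[254 175  12  36 378] rectc [569.2 224. ] [ 33.4 108.3] 89.8 mean [569.2 225.4] ang -0.47 zmed 0.0388
[186 179  38  15 388] rectc [593.2 390.3] [ 34.  110.8] 6.6 mean [593.3 390.9] ang -83.54 zmed 0.0385
[279 212  21  37 393] rectc [453.3 136.7] [109.5  32.9] 16.8 mean [453.  136.3] ang 17.0 zmed 0.0386
[213 214  24  37 408] rectc [452.4 329.1] [ 35.4 109.3] 67.8 mean [451.8 329.6] ang -22.5 zmed 0.0383
white 1171
blue 13 [[496.55488299 -38.42494015  18.        ]]
red0 22 [[ 480.38604457 -137.31120136   18.        ]]
yel 9 [[ 463.73218616 -235.24675674   18.        ]]
tray
(566.0676879882812, -150.27491760253906) (304.0381164550781, 227.95526123046875) 80.32060241699219 [ 329  150  106   85 2732]
[340 140  97  23 960] rectc [ 689.  -170.5] [297.8  35.6] 80.5 mean [ 689.7 -172.6] ang 80.35 zmed 0.035
[347 156  15  12 106] rectc [658.7 -65.5] [43.  34.6] 88.5 mean [658.7 -64.8] ang -86.2 zmed 0.0499
```

Run:
```python
from h import *
import pickle
s=pickle.load(open("scene0.pkl","rb")); t=pickle.load(open("top0.pkl","rb"))
vv,uu=np.mgrid[0:400,0:640]
hsv=cv2.cvtColor(s["frame"],cv2.COLOR_RGB2HSV); f=s["frame"].astype(int)
def roi(a,b,c,d): return (uu>a)&(uu<b)&(vv>c)&(vv<d)
for n,(lo,hi),q in [("blue",(100,125),roi(315,345,205,235)),("red",(0,6),roi(345,370,225,250)),("yel",(18,35),roi(380,400,250,270))]:
    k=q&(hsv[...,0]>=lo)&(hsv[...,0]<=hi)&(hsv[...,1]>110)
    print(n,k.sum(),onz(s,[[uu[k].mean(),vv[k].mean()]],0.018)*1000)
P=bydepth(s,np.c_[uu.ravel(),vv.ravel()]).reshape(400,640,3)
for n,q in [("p1",roi(250,285,180,226)),("p2",roi(190,236,160,195)),("p3",roi(248,286,148,186))]:
    k=q&(P[...,2]>0.0365)&(P[...,2]<0.05)
    k=cv2.morphologyEx(k.astype(np.uint8),cv2.MORPH_OPEN,np.ones((3,3)))>0
    pts=P[k][:,:2]*1000; c,si,a=cv2.minAreaRect(pts.astype(np.float32)); 
    w,v=np.linalg.eigh(np.cov(pts.T)); d=v[:,1]*np.sign(v[0,1])
    print(n,k.sum(),np.round(c,1),np.round(si,1),np.degrees(np.arctan2(d[1],d[0])).round(1))
st=r.state(); q=st["orientation"]; M=R.from_quat([q[1],q[2],q[3],q[0]]).as_matrix(); print(M.round(3), 'jaw yaw',np.degrees(np.arctan2(M[1,2],M[0,2])), r.tip_reach)
for n,uv,z in [("bottle",(325,249),.066),("jar",(456,254),.074),("spool",(278,146),.063)]: print(n,onz(t,[uv],z)[0].round(3))
k=roi(330,437,150,232)
# rows along each bay: depth profile in bay frame from both cams
yaw=np.radians(-9.5); ex=np.array([np.cos(yaw),np.sin(yaw)]); ey=np.array([-ex[1],ex[0]])
d1=np.array([463.7,-235.2])
for nm,c in (("top",t),("scene",s)):
  Q=bydepth(c,np.c_[uu.ravel(),vv.ravel()])*1000
  for b,d0 in (("1",[463.7,-235.2]),("2",[496.6,-38.4]),("3",[480.4,-137.3])):
    rel=Q[:,:2]-d0; x=rel@ex; y=rel@ey
    m=(abs(y)<12)&(x>-40)&(x<220)
    o=[]
    for lo in range(-30,210,6):
        mm=m&(x>=lo)&(x<lo+6); o.append(int(round(np.median(Q[mm,2]))) if mm.sum() else -9)
    print(nm,b,o)
```

```text
blue 21 [[498.90263624 -31.30912085  18.        ]]
red 35 [[ 480.76106157 -137.19192351   18.        ]]
yel 13 [[ 463.56652033 -235.62018137   18.        ]]
p1 275 [453.5 133.9] [109.   32.5] 15.8
p2 220 [452.1 329.8] [ 36.3 107.7] -22.0
p3 236 [570.5 222.6] [ 35.8 109.5] -0.8
[[-0.    -0.955  0.297]
 [-0.001  0.297  0.955]
 [-1.     0.    -0.001]] jaw yaw 72.70836389691434 0.0726
bottle [0.391 0.031 0.066]
jar [ 0.367 -0.347  0.074]
spool [0.706 0.165 0.063]
top 1 [8, 11, 12, 18, 19, 17, 17, 17, 16, 34, 26, 24, 24, 22, 22, 22, 24, 24, 23, 23, 23, 23, 20, 24, 24, 24, 34, 65, 60, 48, 47, 44, 27, 53, 59, 49, 10, 14, 35, 35]
top 2 [6, 11, 12, 16, 18, 18, 16, 17, 33, 26, 24, 24, 22, 23, 23, 24, 24, 21, 23, 22, 24, 23, 24, 23, 23, 44, 65, 51, 49, 41, 44, 44, 58, 48, 33, 18, 14, 16, 31, 36]
top 3 [8, 12, 11, 17, 18, 17, 17, 16, 35, 23, 21, 23, 23, 23, 22, 23, 20, 22, 23, 23, 23, 22, 23, 23, 24, 38, 68, 49, 52, 46, 39, 44, 59, 49, 45, 16, 11, 17, 34, 34]
scene 1 [8, 13, 14, 18, 20, 20, 19, 19, 19, 29, 37, 28, 26, 25, 25, 24, 25, 26, 25, 26, 25, 25, 25, 25, 25, 27, 43, 49, 67, -9, 54, 50, 49, 53, 63, -9, -9, -9, 37, 38]
scene 2 [7, 12, 14, 18, 19, 17, 19, 23, 33, 35, 25, 23, 23, 23, 23, 24, 23, 24, 23, 23, 24, 24, 23, 23, 23, 44, 61, -9, 49, 45, 47, 50, 57, 58, -9, -9, -9, 29, 34, 35]
scene 3 [8, 14, 14, 19, 20, 21, 20, 21, 30, 38, 27, 25, 26, 24, 26, 26, 25, 26, 26, 25, 24, 25, 25, 25, 25, 50, 39, 65, -9, 26, 46, 55, 51, -9, -9, -9, -9, 31, 35, 35]
```

```bash
python3 -m handwheel '[1,0.29,-0.39,-0.10,0.59,1,0.29,-0.39,-0.10,0.59,1,0.29,-0.39,-0.10,0.59,1,0.29,-0.39,-0.10,0.59,1,0.29,-0.39,-0.10,0.59,1,0.29,-0.39,-0.10,0.59,1,0.29,-0.39,-0.10,0.59,1,0.29,-0.39,-0.10,0.59,1,0.29,-0.39,-0.10,0.59,1,0.29,-0.39,-0.10,0.59,1,0.29,-0.39,-0.10,0.59,1,0.29,-0.39,-0.10,0.59]' 60
python3 - <<'E'
from h import *
c=cam("wrist"); save(c,"w1.png"); print(c["xyz"],r.state()["ee_pos"])
vv,uu=np.mgrid[0:400,0:640]
P=bydepth(c,np.c_[uu.ravel(),vv.ravel()]).reshape(400,640,3)
k=((P[...,2]>0.032)&(P[...,2]<0.05)).astype(np.uint8)
n,l,st,_=cv2.connectedComponentsWithStats(k)
for i in range(1,n):
    if st[i,4]<800: continue
    pts=P[l==i][:,:2]*1000; q=cv2.minAreaRect(pts.astype(np.float32)); print(st[i],np.round(q[0],1),np.round(q[1],1),round(q[2],1))
E
```

```text
clock: 1.15
ee_pos: [0.446, 0.1443, 0.2063]
orientation: [-0.423, 0.567, -0.423, -0.567]
contact_force: [1.4, 0.1, 0.8]
finger_gap: 1.0
[0.38302471 0.12629583 0.27547091] [0.44923951 0.13998854 0.20525747]
[  1   0  57  22 843] [373.2 -81.4] [12.3 34.5] 18.6
[ 444    0   62  105 5135] [309.5 216.1] [70.3 34.6] 28.2
[178  67  41  48 884] [392.9  35.5] [32.8 27.6] 6.1
[ 289  138   44  135 5452] [453.6 138.6] [109.8  32.4] 16.5
[ 487  211  114   98 4444] [444.1 336.5] [35.2 93.3] 68.1
[ 357  298   51   51 1600] [537.5 228.6] [34.1 43.8] 89.5
```

View pics/w1.png

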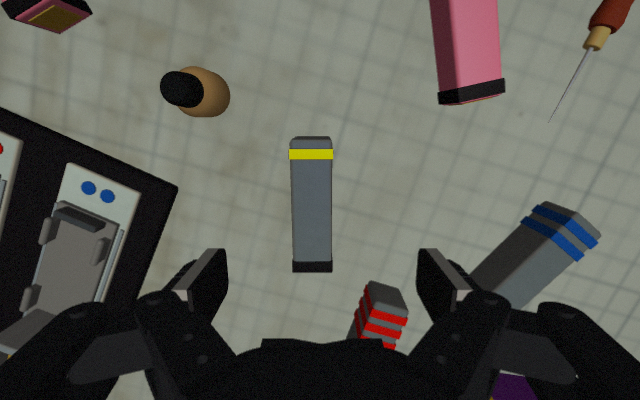

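Wrist view: pack 1, grey with a single yellow band, is at (311,205) between the fingers, with its collar end toward the gripper. Descending to grasp.

```bash
python3 -m handwheel '[1,0,0.001,-0.04,0,1,0,0.001,-0.08,0,1,0,0.001,-0.105,0,1,0,0.001,-0.122,0,1,0,0.001,-0.122,0,-1,0,0.001,-0.122,0,-1,0,0.001,-0.122,0,-1,0,0.001,-0.122,0,-1,0,0.001,-0.122,0,-1,0,0.001,-0.122,0,-1,0,0.001,-0.122,0]' 60
```

```text
clock: 2.12
ee_pos: [0.4458, 0.1474, 0.086]
orientation: [-0.424, 0.567, -0.422, -0.566]
contact_force: [-1.9, -1.4, 11.1]
finger_gap: 0.362
```

```bash
python3 -m handwheel '[-1,0,0,0,0,-1,0,0,0,0]'
python3 - <<'E'
from h import *
c=cam("wrist"); save(c,"w2.png"); s=r.state(); print(s["ee_pos"],s["contact_force"],s["finger_gap"],s["clock"],s["dq"].round(3))
E
```

```text
clock: 2.28
ee_pos: [0.4458, 0.1474, 0.086]
orientation: [-0.424, 0.567, -0.422, -0.566]
contact_force: [-1.4, -0.2, 10.3]
finger_gap: 0.366
[0.44583604 0.14737502 0.08598004] [-1.2245422  -0.80361503 10.87911928] 0.36442229444779 2.3333 [ 0.001  0.     0.001  0.002 -0.003  0.001]
```

View pics/w2.png

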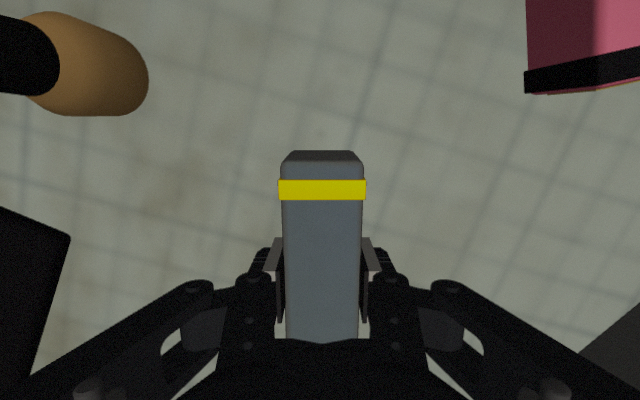

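```bash
python3 -m handwheel '[-1,0,0,0.04,0,-1,0,0,0.08,0,-1,0,0,0.1,0,-1,0,0,0.1,0,-1,0,0,0.1,0]'
python3 - <<'E'
from h import *
c=cam("wrist"); save(c,"w3.png"); s=r.state(); print(s["ee_pos"],s["contact_force"],s["finger_gap"],s["clock"],s["dq"].round(3))
c=cam("scene"); save(c,"s3.png")
E
```

```text
clock: 2.75
ee_pos: [0.4454, 0.1473, 0.1856]
orientation: [-0.424, 0.567, -0.422, -0.566]
contact_force: [0.2, -2.0, -2.1]
finger_gap: 0.365
[0.44483195 0.14717956 0.18439666] [-0.75013602  0.35758531 -2.80502479] 0.3634804305140747 2.8 [-0.001  0.03   0.012  0.001 -0.001  0.   ]
```

View pics/w3.png

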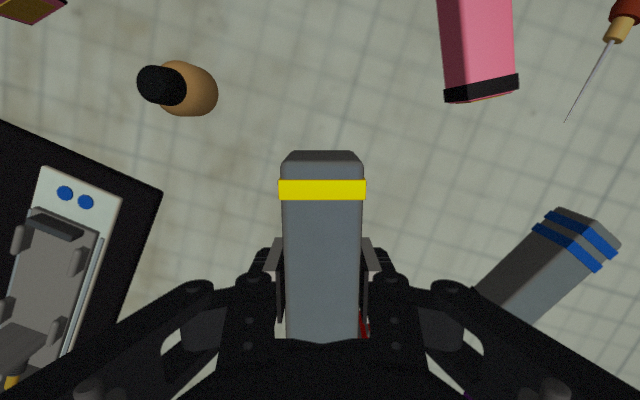

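View pics/s3.png

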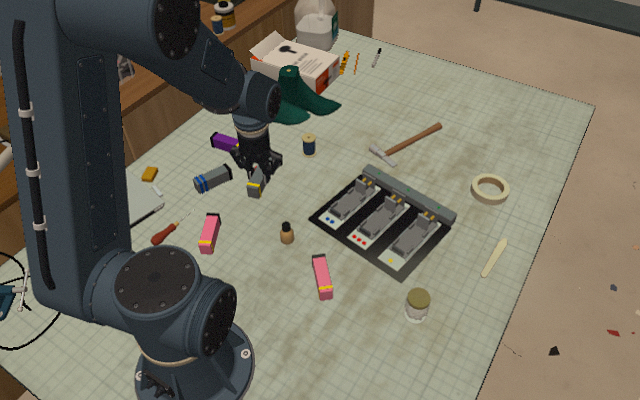

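```bash
python3 -m handwheel '[-1,0.0745,-0.392,0,-0.454,-1,0.0745,-0.392,0,-0.454,-1,0.0745,-0.392,0,-0.454,-1,0.0745,-0.392,0,-0.454,-1,0.0745,-0.392,0,-0.454,-1,0.0745,-0.392,0,-0.454,-1,0.0745,-0.392,0,-0.454,-1,0.0745,-0.392,0,-0.454,-1,0.0745,-0.392,0,-0.454,-1,0.0745,-0.392,0,-0.454,-1,0.0745,-0.392,0,-0.454,-1,0.0745,-0.392,0,-0.454]'
python3 - <<'E'
from h import *
c=cam("wrist"); save(c,"w4.png"); c=cam("top"); save(c,"t4.png"); save(c,"t4c.png",cv2.resize(c["frame"][130:260,310:470],None,fx=4.5,fy=4.5,interpolation=cv2.INTER_CUBIC)); s=r.state(); print(s["ee_pos"],s["contact_force"],s["clock"]);q=s["orientation"]; M=R.from_quat([q[1],q[2],q[3],q[0]]).as_matrix();print(np.degrees(np.arctan2(M[1,2],M[0,2])))
E
```

```text
clock: 3.85
ee_pos: [0.519, -0.2455, 0.1827]
orientation: [0.54, -0.455, 0.541, 0.457]
contact_force: [-0.4, 0.5, -2.0]
finger_gap: 0.36
[ 0.51910081 -0.24383416  0.18330565] [ 0.07924384  0.43426812 -1.38467105] 3.95
80.51175009955722
```

View pics/w4.png

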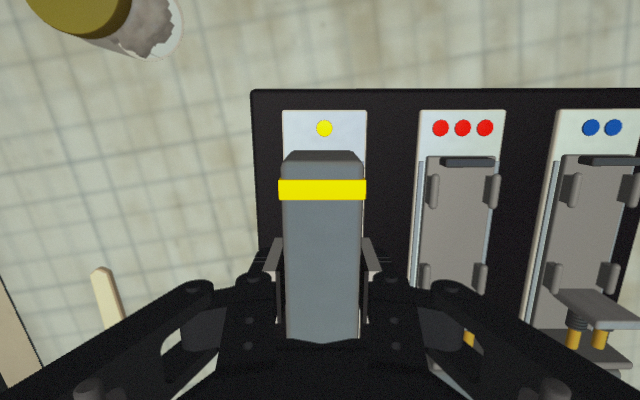

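View pics/t4c.png

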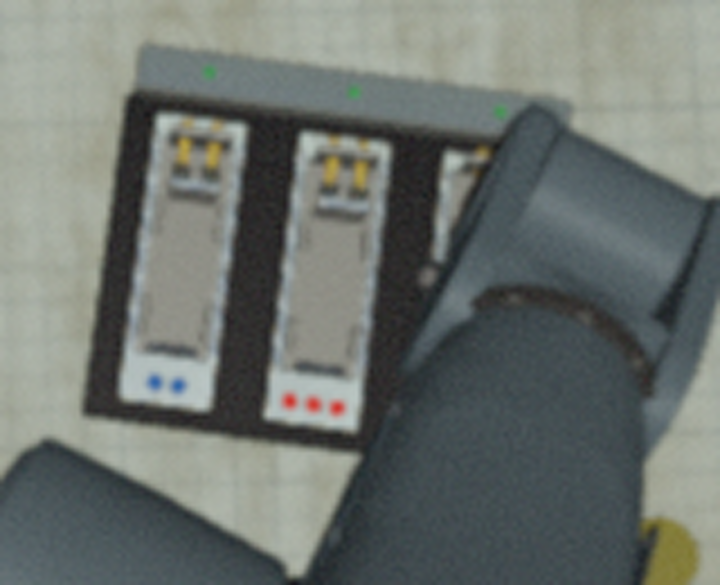

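```bash
cat > bay.py <<'E'
from h import *
import sys
# lateral check from the wrist camera: disc centroid and white base edges (z=.018), pack top edges
col=sys.argv[1]; 
c=cam("wrist"); s=r.state(); tcp=s["ee_pos"]*1000
q=s["orientation"]; M=R.from_quat([q[1],q[2],q[3],q[0]]).as_matrix(); j=M[:2,2]; j=j/np.hypot(*j); fx=np.array([j[1],-j[0]])
hsv=cv2.cvtColor(c["frame"],cv2.COLOR_RGB2HSV); vv,uu=np.mgrid[0:400,0:640]
lo,hi={'yel':(20,35),'red':(0,6),'blue':(100,125)}[col]
k=(hsv[...,0]>=lo)&(hsv[...,0]<=hi)&(hsv[...,1]>120)&(hsv[...,2]>60)&(vv<150)&(vv>90)&(abs(uu-323)<60)
u0,v0=uu[k].mean(),vv[k].mean(); d=onz(c,[[u0,v0]],.018)[0]*1000
rel=d[:2]-tcp[:2]; print('disc',k.sum(),(u0,v0),d.round(1),'in hand frame: fwd',(rel@fx).round(1),'lat',(rel@j).round(2))
w=c["frame"].min(2)>130
for v in (int(v0)-8,int(v0),int(v0)+8):
    xs=np.where(w[v]&(abs(uu[v]-u0)<70))[0]
    e=onz(c,[[xs.min(),v],[xs.max(),v]],.018)*1000-tcp; print(v,xs.min(),xs.max(),'edges lat',(e[:,:2]@j).round(1),'mid',(e[:,:2]@j).mean().round(2))
for zz in (tcp[2]/1000-.046,):
  f=cv2.cvtColor(c["frame"],cv2.COLOR_RGB2HSV)
  b=(vv>165)&(vv<205)&(abs(uu-323)<60)&(f[...,1]>150)
  for v in (185,190,195):
    xs=np.where(b[v])[0]
    if len(xs): e=onz(c,[[xs.min(),v],[xs.max(),v]],zz)*1000-tcp; print('band',xs.min(),xs.max(),(e[:,:2]@j).round(1),(e[:,:2]@j).mean().round(2), 'fwd',(e[:,:2]@fx).mean().round(1))
print('tcp',tcp.round(1),'yaw',np.degrees(np.arctan2(j[1],j[0])).round(2),s["clock"],s["contact_force"].round(1))
E
python3 bay.py yel
```

```text
disc 208 (np.float64(321.8173076923077), np.float64(128.0)) [ 462.4 -233.3   18. ] in hand frame: fwd -57.8 lat 0.79
120 280 363 edges lat [-29.4  30.5] mid 0.56
128 280 363 edges lat [-29.6  30.7] mid 0.56
136 281 363 edges lat [-29.   30.9] mid 0.93
band 278 366 [-15.7  17.1] 0.68 fwd -41.2
band 278 366 [-15.8  17.1] 0.69 fwd -39.3
band 278 366 [-15.8  17.2] 0.69 fwd -37.4
tcp [ 519.3 -243.6  183.7] yaw 80.55 4.0 [ 1.4  0.1 -1.5]
```

```bash
python3 -m handwheel '[-1,0,0,-0.03,0,-1,0,0,-0.045,0,-1,0,0,-0.053,0,-1,0,0,-0.053,0,-1,0,0,-0.053,0]'; python3 -m handwheel '[-1,0.002,-0.0003,0,0,-1,0.004,-0.0007,0,0,-1,0.004,-0.0007,0,0]'; python3 -m handwheel '[-1,0.002,-0.0003,0,0,-1,0.002,-0.0003,0,0]';python3 -m handwheel '[-1,0.002,-0.0003,0,0,-1,0.002,-0.0003,0,0]'
```

```text
clock: 4.42
ee_pos: [0.5199, -0.2442, 0.132]
orientation: [0.539, -0.457, 0.54, 0.457]
contact_force: [-0.2, 0.5, -1.2]
finger_gap: 0.364
clock: 4.67
ee_pos: [0.5245, -0.2457, 0.1327]
orientation: [0.54, -0.458, 0.539, 0.456]
contact_force: [-0.4, -0.9, -2.2]
finger_gap: 0.364
clock: 4.83
ee_pos: [0.5261, -0.2459, 0.1321]
orientation: [0.54, -0.457, 0.54, 0.457]
contact_force: [0.5, 0.3, -1.7]
finger_gap: 0.367
clock: 5.0
ee_pos: [0.528, -0.2462, 0.1318]
orientation: [0.54, -0.457, 0.54, 0.457]
contact_force: [0.5, 0.5, -1.8]
finger_gap: 0.365
```

```bash
for i in 1 2 3; do python3 -m handwheel '[-1,0.002,-0.0003,0,0,-1,0.002,-0.0003,0,0]' | grep -E "ee_pos|contact"; done
```

```text
ee_pos: [0.53, -0.2464, 0.1318]
contact_force: [0.2, 0.2, -1.8]
ee_pos: [0.532, -0.2467, 0.1317]
contact_force: [0.5, -0.2, -2.0]
ee_pos: [0.5337, -0.2469, 0.1316]
contact_force: [-0.0, -0.4, -2.3]
```

```bash
for i in 1 2 3; do python3 -m handwheel '[-1,0.002,-0.0003,0,0,-1,0.002,-0.0003,0,0]' | grep -E "ee_pos|contact"; done
```

```text
ee_pos: [0.5356, -0.2472, 0.1316]
contact_force: [-3.4, 0.8, -1.7]
ee_pos: [0.5377, -0.2475, 0.1316]
contact_force: [-3.2, 0.0, -1.5]
ee_pos: [0.5397, -0.2479, 0.1316]
contact_force: [-2.9, 0.2, -2.2]
```

```bash
python3 -m handwheel '[-1,0.004,-0.0007,0,0,-1,0.008,-0.0013,0,0,-1,0.008,-0.0013,0,0]'; python3 -m handwheel '[-1,0,0,-0.004,0,-1,0,0,-0.004,0]'|grep -E "ee_pos|contact";python3 -m handwheel '[-1,0,0,-0.004,0,-1,0,0,-0.004,0]'|grep -E "ee_pos|contact";python3 -m handwheel '[-1,0,0,-0.004,0,-1,0,0,-0.004,0]'|grep -E "ee_pos|contact"
```

```text
clock: 6.25
ee_pos: [0.5477, -0.2491, 0.1315]
orientation: [0.539, -0.457, 0.54, 0.457]
contact_force: [-6.0, 0.0, -1.5]
finger_gap: 0.361
ee_pos: [0.5472, -0.249, 0.1272]
contact_force: [-6.8, 0.7, 0.4]
ee_pos: [0.5472, -0.249, 0.1232]
contact_force: [-6.2, 0.0, -1.3]
ee_pos: [0.5472, -0.249, 0.1192]
contact_force: [-7.1, 0.8, -1.7]
```

```bash
for i in 1 2; do python3 -m handwheel '[-1,0,0,-0.003,0,-1,0,0,-0.003,0]'|grep -E "ee_pos|contact";done; python3 -m handwheel '[-1,0,0,-0.002,0,-1,0,0,-0.002,0]'|grep -E "ee_pos|contact"; python3 -m handwheel '[-1,0,0,-0.001,0,-1,0,0,-0.001,0]'|grep -E "ee_pos|contact"
```

```text
ee_pos: [0.5472, -0.249, 0.1163]
contact_force: [-7.5, 0.6, -0.8]
ee_pos: [0.5472, -0.249, 0.1133]
contact_force: [-6.8, 0.4, -0.6]
ee_pos: [0.5473, -0.249, 0.1115]
contact_force: [-8.3, 0.6, -0.2]
ee_pos: [0.5473, -0.249, 0.1106]
contact_force: [-5.9, 1.1, 0.3]
```

```bash
python3 -m handwheel '[-1,0,0,-0.001,0,-1,0,0,-0.001,0]'|grep -E "ee_pos|contact"; python3 -m handwheel '[-1,-0.002,0.0003,0,0,-1,-0.002,0.0003,0,0]'|grep -E "ee_pos|contact"
```

```text
ee_pos: [0.5474, -0.2491, 0.1101]
contact_force: [-8.2, 1.4, 4.2]
ee_pos: [0.5455, -0.2487, 0.11]
contact_force: [-6.8, 1.9, 3.5]
```

Floor felt (z force rose to +4 N). Releasing and backing up.

```bash
python3 -m handwheel '[-0.1,0,0,0,0,0.2,0,0,0,0,0.5,0,0,0,0,0.5,0,0,0,0,0.5,0,0,0,0,0.5,0,0,0.03,0,0.5,0,0,0.07,0,0.5,0,0,0.11,0,0.5,0,0,0.11,0]'
python3 - <<'E'
from h import *
c=cam("wrist"); save(c,"w5.png"); c=cam("scene"); save(c,"s5.png",cv2.resize(c["frame"][140:290,290:470],None,fx=4,fy=4,interpolation=cv2.INTER_CUBIC)); print(r.state()["clock"])
E
```

```text
clock: 8.5
ee_pos: [0.5481, -0.2501, 0.2274]
orientation: [0.541, -0.461, 0.538, 0.453]
contact_force: [-0.1, -0.7, 1.0]
finger_gap: 0.749
8.6
```

View pics/w5.png

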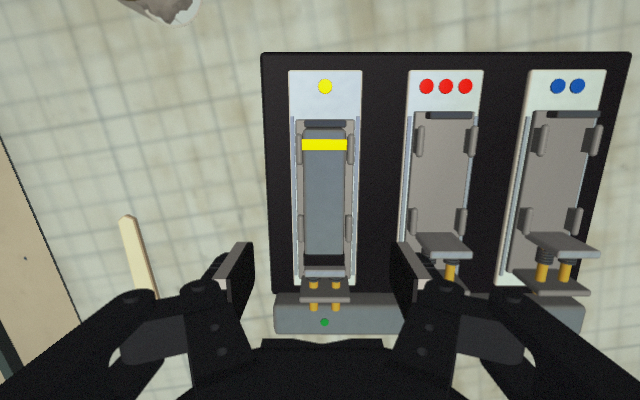

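View pics/s5.png

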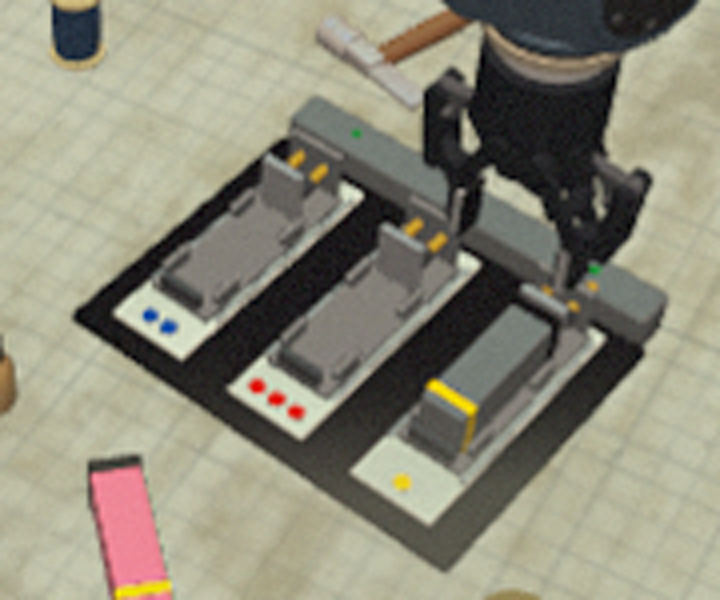

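Wrist view: pack 1 (325,195) sits in the yellow bay, behind its front stop at (324,124), with the plate held back at (325,272). Next is pack 2.

```bash
python3 -m handwheel '[1,-0.094,0.578,-0.02,-0.223,1,-0.094,0.578,-0.02,-0.223,1,-0.094,0.578,-0.02,-0.223,1,-0.094,0.578,-0.02,-0.223,1,-0.094,0.578,-0.02,-0.223,1,-0.094,0.578,-0.02,-0.223,1,-0.094,0.578,-0.02,-0.223,1,-0.094,0.578,-0.02,-0.223,1,-0.094,0.578,-0.02,-0.223,1,-0.094,0.578,-0.02,-0.223,1,-0.094,0.578,-0.02,-0.223,1,-0.094,0.578,-0.02,-0.223]'
```

```text
clock: 9.6
ee_pos: [0.4643, 0.2462, 0.2013]
orientation: [0.586, -0.394, 0.588, 0.394]
contact_force: [0.7, 0.2, -0.0]
finger_gap: 1.005
```

```bash
python3 -m handwheel '[1,-0.01,0.075,0,0,1,-0.01,0.075,0,0,1,-0.01,0.075,0,0,1,-0.01,0.075,0,0,1,-0.01,0.075,0,0]'
python3 - <<'E'
from h import *
c=cam("wrist"); save(c,"w6.png"); s=r.state(); print(s["ee_pos"],s["dq"].round(2))
q=s["orientation"]; M=R.from_quat([q[1],q[2],q[3],q[0]]).as_matrix();print(np.degrees(np.arctan2(M[1,2],M[0,2])))
vv,uu=np.mgrid[0:400,0:640]
P=bydepth(c,np.c_[uu.ravel(),vv.ravel()]).reshape(400,640,3)
k=((P[...,2]>0.032)&(P[...,2]<0.05)).astype(np.uint8)
n,l,st,_=cv2.connectedComponentsWithStats(k)
for i in range(1,n):
    if st[i,4]<800: continue
    pts=P[l==i][:,:2]*1000; q=cv2.minAreaRect(pts.astype(np.float32)); print(st[i],np.round(q[0],1),np.round(q[1],1),round(q[2],1))
E
```

```text
clock: 10.02
ee_pos: [0.4551, 0.3188, 0.2015]
orientation: [0.586, -0.394, 0.588, 0.394]
contact_force: [-0.1, -0.4, 0.3]
finger_gap: 0.998
[0.45537758 0.31841564 0.20178368] [-0.01 -0.01 -0.    0.    0.    0.  ]
67.6871881073245
[   0    0  161  122 7871] [294.3 207.6] [106.9  34. ] 29.0
[ 316  120   46  140 5906] [451.4 334. ] [ 33.2 108.1] 67.6
[481 272  55  39 995] [588.8 433.8] [34.2 32.9] 7.3
[ 236  300   53   49 1520] [536.  229.6] [34.5 41. ] 86.1
```

View pics/w6.png

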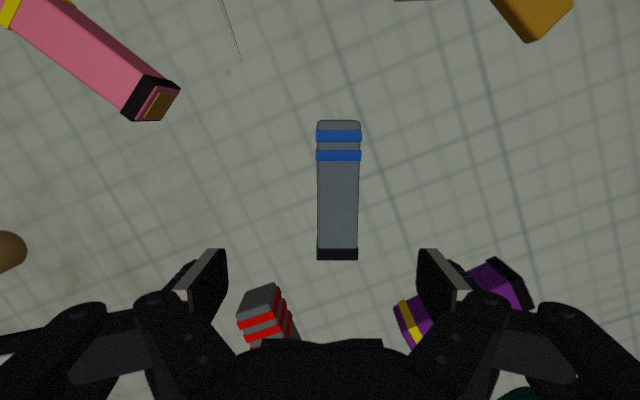

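Wrist view: pack 2, grey with two blue bands, is at (338,190) and clear of purple and of pack 3. Grasping.

```bash
python3 -m handwheel '[1,-0.003,0.0125,-0.04,0,1,-0.003,0.0125,-0.08,0,1,-0.003,0.0125,-0.105,0,1,-0.003,0.0125,-0.116,0,1,-0.003,0.0125,-0.116,0,-1,-0.003,0.0125,-0.116,0,-1,-0.003,0.0125,-0.116,0,-1,-0.003,0.0125,-0.116,0,-1,-0.003,0.0125,-0.116,0,-1,-0.003,0.0125,-0.116,0,-1,-0.003,0.0125,-0.116,0,-1,-0.003,0.0125,-0.116,0]' 60; python3 -m handwheel '[-1,0,0,0.04,0,-1,0,0,0.08,0,-1,0,0,0.1,0,-1,0,0,0.1,0]'
```

```text
clock: 11.07
ee_pos: [0.4531, 0.3322, 0.0881]
orientation: [0.588, -0.394, 0.586, 0.394]
contact_force: [-1.4, -2.0, 8.3]
finger_gap: 0.361
clock: 11.4
ee_pos: [0.454, 0.3329, 0.1917]
orientation: [0.59, -0.394, 0.584, 0.394]
contact_force: [0.6, -0.3, -2.2]
finger_gap: 0.369
```

```bash
python3 -m handwheel '[-1,0.096,-0.379,0,0.223,-1,0.096,-0.379,0,0.223,-1,0.096,-0.379,0,0.223,-1,0.096,-0.379,0,0.223,-1,0.096,-0.379,0,0.223,-1,0.096,-0.379,0,0.223,-1,0.096,-0.379,0,0.223,-1,0.096,-0.379,0,0.223,-1,0.096,-0.379,0,0.223,-1,0.096,-0.379,0,0.223,-1,0.096,-0.379,0,0.223,-1,0.096,-0.379,0,0.223]'; python3 -m handwheel '[-1,0,0,0,0,-1,0,0,0,0]'|grep ee_pos
python3 - <<'E'
from h import *
c=cam("wrist"); save(c,"w7.png")
E
sed -i 's/zz in (tcp\[2\]\/1000-.046,)/zz in (tcp[2]\/1000-.048,)/' bay.py; python3 bay.py blue
```

```text
clock: 12.4
ee_pos: [0.5481, -0.048, 0.1859]
orientation: [0.54, -0.456, 0.54, 0.457]
contact_force: [-0.9, 0.8, -2.3]
finger_gap: 0.361
ee_pos: [0.5481, -0.0461, 0.1863]
disc 299 (np.float64(322.3612040133779), np.float64(131.36789297658862)) [494.4 -35.9  18. ] in hand frame: fwd -54.9 lat 1.3
123 281 363 edges lat [-29.  31.] mid 1.02
131 282 363 edges lat [-28.4  31.2] mid 1.4
139 282 363 edges lat [-28.6  31.4] mid 1.41
tcp [548.3 -46.1 186.6] yaw 80.58 12.6667 [-0.1  0.1 -1.7]
```

View pics/w7.png

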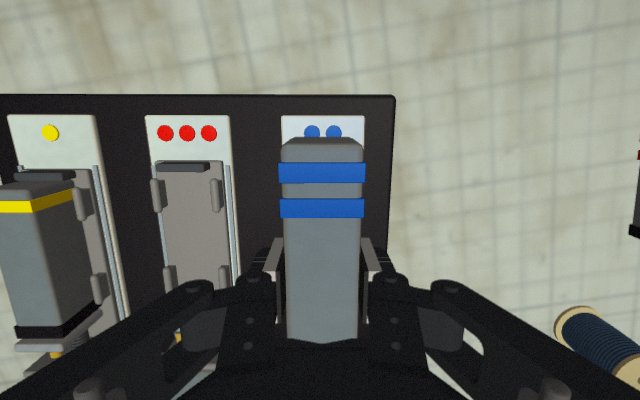

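```bash
python3 -m handwheel '[-1,0,0.0006,-0.03,0,-1,0,0.0006,-0.045,0,-1,0,0.0006,-0.0545,0,-1,0,0.0006,-0.0545,0,-1,0,0.0006,-0.0545,0]'; python3 -m handwheel '[-1,0.004,-0.0007,0,0,-1,0.004,-0.0007,0,0]'| grep -E "ee_pos|contact"; for i in 1 2 3; do python3 -m handwheel '[-1,0.002,-0.0003,0,0,-1,0.002,-0.0003,0,0]' | grep -E "ee_pos|contact"; done
```

```text
clock: 13.08
ee_pos: [0.5487, -0.0462, 0.1324]
orientation: [0.54, -0.457, 0.54, 0.457]
contact_force: [0.8, 0.1, -1.0]
finger_gap: 0.362
ee_pos: [0.5537, -0.0474, 0.1334]
contact_force: [-0.6, -0.5, -1.4]
ee_pos: [0.5551, -0.0476, 0.1328]
contact_force: [0.6, -0.1, -2.0]
ee_pos: [0.5569, -0.0479, 0.1324]
contact_force: [0.5, -0.9, -1.2]
ee_pos: [0.5588, -0.0482, 0.1322]
contact_force: [-0.5, 0.5, -1.0]
```

```bash
for i in 1 2 3 4; do python3 -m handwheel '[-1,0.002,-0.0003,0,0,-1,0.002,-0.0003,0,0]' | grep -E "ee_pos|contact"; done
```

```text
ee_pos: [0.5608, -0.0485, 0.1322]
contact_force: [0.3, -0.6, -1.7]
ee_pos: [0.5628, -0.0488, 0.1322]
contact_force: [0.6, -0.2, -1.8]
ee_pos: [0.5648, -0.0491, 0.1322]
contact_force: [0.2, -0.8, -1.4]
ee_pos: [0.5664, -0.0493, 0.1321]
contact_force: [-1.6, 0.6, -0.5]
```

```bash
for i in 1 2; do python3 -m handwheel '[-1,0.002,-0.0003,0,0,-1,0.002,-0.0003,0,0]' | grep -E "ee_pos|contact"; done
```

```text
ee_pos: [0.5684, -0.0496, 0.132]
contact_force: [-2.5, 0.5, -1.5]
ee_pos: [0.5704, -0.0499, 0.132]
contact_force: [-3.3, 0.9, -2.3]
```

```bash
python3 -m handwheel '[-1,0.004,-0.0007,0,0,-1,0.0085,-0.0014,0,0,-1,0.0085,-0.0014,0,0]'| grep -E "ee_pos|contact"; for i in 1 2 3; do python3 -m handwheel '[-1,0,0,-0.004,0,-1,0,0,-0.004,0]'|grep -E "ee_pos|contact";done
```

```text
ee_pos: [0.5789, -0.0514, 0.1319]
contact_force: [-6.3, 0.8, -0.5]
ee_pos: [0.5783, -0.0512, 0.1275]
contact_force: [-5.5, 0.7, -0.0]
ee_pos: [0.5783, -0.0512, 0.1235]
contact_force: [-6.7, -0.1, -0.9]
ee_pos: [0.5782, -0.0511, 0.1195]
contact_force: [-6.5, 0.7, -1.0]
```

```bash
python3 -m handwheel '[-1,0,0,-0.003,0,-1,0,0,-0.003,0]'|grep -E "ee_pos|contact"; python3 -m handwheel '[-1,0,0,-0.003,0,-1,0,0,-0.003,0]'|grep -E "ee_pos|contact"; python3 -m handwheel '[-1,0,0,-0.0015,0,-1,0,0,-0.0015,0]'|grep -E "ee_pos|contact"
```

```text
ee_pos: [0.5783, -0.0512, 0.1166]
contact_force: [-5.3, 0.7, -1.1]
ee_pos: [0.5783, -0.0511, 0.1137]
contact_force: [-6.2, 1.5, -0.1]
ee_pos: [0.5784, -0.0512, 0.1123]
contact_force: [-5.6, 1.0, -0.8]
```

```bash
python3 -m handwheel '[-1,0,0,-0.001,0,-1,0,0,-0.001,0]'|grep -E "ee_pos|contact"; python3 -m handwheel '[-1,0,0,-0.0007,0,-1,0,0,-0.0007,0]'|grep -E "ee_pos|contact"
```

```text
ee_pos: [0.5785, -0.0512, 0.112]
contact_force: [-9.0, 1.4, 7.4]
ee_pos: [0.5785, -0.0512, 0.112]
contact_force: [-13.6, 1.5, 15.9]
```

```bash
python3 -m handwheel '[-1,0,0,0.001,0,-1,-0.002,0.0003,0.001,0,-1,-0.002,0.0003,0.001,0]'|grep -E "ee_pos|contact"; python3 -m handwheel '[-0.1,0,0,0,0,0.2,0,0,0,0,0.5,0,0,0,0,0.5,0,0,0,0,0.5,0,0,0,0,0.5,0,0,0.03,0,0.5,0,0,0.07,0,0.5,0,0,0.11,0,0.5,0,0,0.11,0]'
python3 - <<'E'
from h import *
c=cam("wrist"); save(c,"w8.png"); print(r.state()["ee_pos"],r.state()["clock"])
E
```

```text
ee_pos: [0.5765, -0.0509, 0.1121]
contact_force: [-6.5, 1.2, 2.8]
clock: 17.33
ee_pos: [0.5797, -0.0515, 0.2294]
orientation: [0.542, -0.46, 0.537, 0.454]
contact_force: [-0.1, -0.4, 0.6]
finger_gap: 0.75
[ 0.57867286 -0.05128968  0.22604644] 17.3833
```

View pics/w8.png

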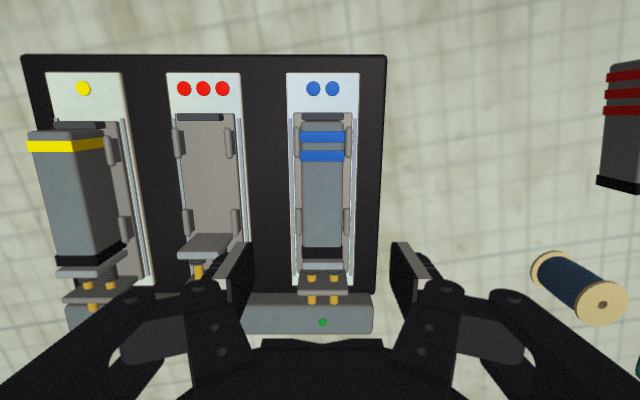

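Pack 2 (322,190) is seated in the blue bay, behind its stop at (323,117), with the plate pushed back. Pack 3 next.

```bash
python3 -m handwheel '[1,-0.007,0.275,-0.02,0.155,1,-0.007,0.275,-0.02,0.155,1,-0.007,0.275,-0.02,0.155,1,-0.007,0.275,-0.02,0.155,1,-0.007,0.275,-0.02,0.155,1,-0.007,0.275,-0.02,0.155,1,-0.007,0.275,-0.02,0.155,1,-0.007,0.275,-0.02,0.155,1,-0.007,0.275,-0.02,0.155,1,-0.007,0.275,-0.02,0.155]'
python3 - <<'E'
from h import *
c=cam("wrist"); save(c,"w9.png"); s=r.state(); print(s["ee_pos"],s["dq"].round(2))
q=s["orientation"]; M=R.from_quat([q[1],q[2],q[3],q[0]]).as_matrix();print(np.degrees(np.arctan2(M[1,2],M[0,2])))
vv,uu=np.mgrid[0:400,0:640]
P=bydepth(c,np.c_[uu.ravel(),vv.ravel()]).reshape(400,640,3)
k=((P[...,2]>0.032)&(P[...,2]<0.05)).astype(np.uint8)
n,l,st,_=cv2.connectedComponentsWithStats(k)
for i in range(1,n):
    if st[i,4]<800: continue
    pts=P[l==i][:,:2]*1000; q=cv2.minAreaRect(pts.astype(np.float32)); print(st[i],np.round(q[0],1),np.round(q[1],1),round(q[2],1))
E
```

```text
clock: 18.22
ee_pos: [0.5698, 0.2235, 0.2012]
orientation: [0.502, -0.497, 0.503, 0.497]
contact_force: [-1.1, 0.5, 0.1]
finger_gap: 0.999
[0.57001393 0.2230195  0.20146257] [-0.01 -0.01 -0.    0.    0.    0.  ]
89.33706914883763
[ 305  133   46  139 5802] [570.9 227.9] [ 33.2 109.1] 88.6
[ 465  202  150   59 5847] [594.2 394.2] [ 34.  110.1] 7.4
```

View pics/w9.png

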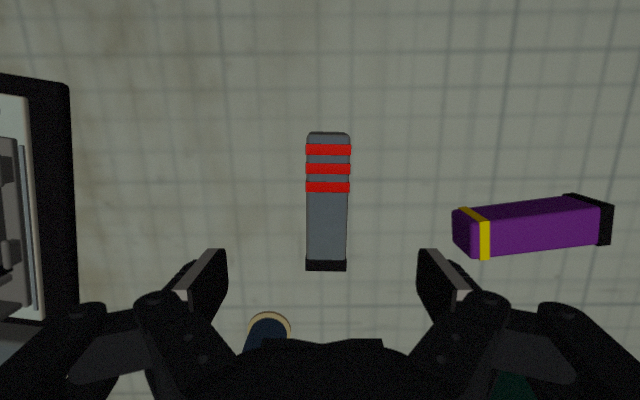

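Pack 3, grey with three red bands, is at (327,200) between the fingers. Purple at (530,225) is well clear. Grasping.

```bash
python3 -m handwheel '[1,0,0.002,-0.04,-0.015,1,0,0.002,-0.08,-0.015,1,0,0.002,-0.105,-0.015,1,0,0.002,-0.115,-0.015,1,0,0.002,-0.115,-0.015,-1,0,0.002,-0.115,-0.015,-1,0,0.002,-0.115,-0.015,-1,0,0.002,-0.115,-0.015,-1,0,0.002,-0.115,-0.015,-1,0,0.002,-0.115,-0.015,-1,0,0.002,-0.115,-0.015,-1,0,0.002,-0.115,-0.015]' 60; python3 -m handwheel '[-1,0,0,0.04,0,-1,0,0,0.08,0,-1,0,0,0.1,0,-1,0,0,0.1,0]'
```

```text
clock: 19.27
ee_pos: [0.5707, 0.2262, 0.0885]
orientation: [0.507, -0.494, 0.506, 0.493]
contact_force: [-0.6, -0.8, 7.5]
finger_gap: 0.361
clock: 19.6
ee_pos: [0.5717, 0.2266, 0.1923]
orientation: [0.509, -0.495, 0.504, 0.492]
contact_force: [0.2, -0.3, -1.6]
finger_gap: 0.363
```

```bash
python3 -m handwheel '[-1,-0.0365,-0.371,0,-0.139,-1,-0.0365,-0.371,0,-0.139,-1,-0.0365,-0.371,0,-0.139,-1,-0.0365,-0.371,0,-0.139,-1,-0.0365,-0.371,0,-0.139,-1,-0.0365,-0.371,0,-0.139,-1,-0.0365,-0.371,0,-0.139,-1,-0.0365,-0.371,0,-0.139,-1,-0.0365,-0.371,0,-0.139,-1,-0.0365,-0.371,0,-0.139,-1,-0.0365,-0.371,0,-0.139,-1,-0.0365,-0.371,0,-0.139]'; python3 -m handwheel '[-1,0,0,0,0,-1,0,0,0,0]'|grep ee_pos
python3 - <<'E'
from h import *
c=cam("wrist"); save(c,"w10.png")
E
python3 bay.py red
```

```text
clock: 20.6
ee_pos: [0.533, -0.1447, 0.1861]
orientation: [0.539, -0.456, 0.54, 0.458]
contact_force: [-0.6, 1.4, -3.1]
finger_gap: 0.363
ee_pos: [0.5336, -0.1438, 0.1867]
disc 574 (np.float64(320.91637630662024), np.float64(130.36062717770034)) [ 478.9 -134.7   18. ] in hand frame: fwd -55.5 lat 0.32
122 280 362 edges lat [-29.7  30.4] mid 0.37
130 280 362 edges lat [-29.8  30.6] mid 0.38
138 280 362 edges lat [-30.   30.8] mid 0.38
band 279 365 [-15.3  17.3] 1.01 fwd -40.5
tcp [ 533.6 -144.1  186.9] yaw 80.65 20.8667 [ 0.1 -0.2 -2. ]
```

View pics/w10.png

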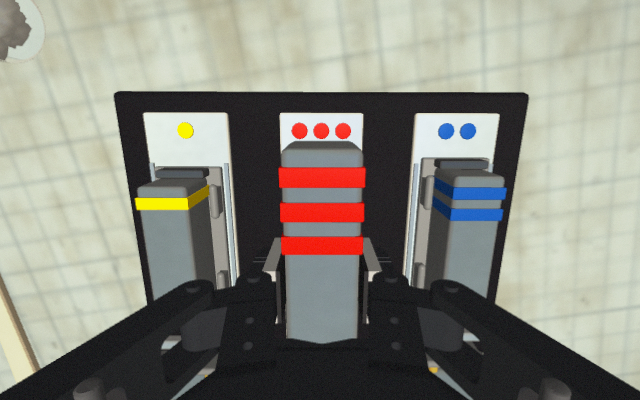

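```bash
python3 -m handwheel '[-1,0,-0.0004,-0.03,0,-1,0,-0.0004,-0.045,0,-1,0,-0.0004,-0.054,0,-1,0,-0.0004,-0.054,0,-1,0,-0.0004,-0.054,0]'; python3 -m handwheel '[-1,0.004,-0.0007,0,0,-1,0.006,-0.001,0,0,-1,0.006,-0.001,0,0]'| grep -E "ee_pos|contact"; for i in 1 2 3; do python3 -m handwheel '[-1,0.002,-0.0003,0,0,-1,0.002,-0.0003,0,0]' | grep -E "ee_pos|contact"; done
```

```text
clock: 21.28
ee_pos: [0.5337, -0.1452, 0.1332]
orientation: [0.539, -0.457, 0.539, 0.457]
contact_force: [-0.5, 0.3, -1.9]
finger_gap: 0.363
ee_pos: [0.5405, -0.1467, 0.1339]
contact_force: [0.4, -0.1, -2.9]
ee_pos: [0.5419, -0.1468, 0.1334]
contact_force: [0.4, -0.2, -1.7]
ee_pos: [0.5438, -0.1471, 0.1331]
contact_force: [-0.4, 0.4, -2.7]
ee_pos: [0.5458, -0.1474, 0.133]
contact_force: [0.3, -1.0, -3.3]
```

```bash
for i in 1 2 3; do python3 -m handwheel '[-1,0.002,-0.0003,0,0,-1,0.002,-0.0003,0,0]' | grep -E "ee_pos|contact"; done
```

```text
ee_pos: [0.5478, -0.1477, 0.133]
contact_force: [-0.7, 0.1, -2.1]
ee_pos: [0.5494, -0.1479, 0.1329]
contact_force: [-2.4, 0.6, -1.3]
ee_pos: [0.5514, -0.1482, 0.1328]
contact_force: [-4.1, -0.1, -2.0]
```

```bash
python3 -m handwheel '[-1,0.004,-0.0007,0,0,-1,0.008,-0.0013,0,0,-1,0.01,-0.0017,0,0,-1,0.01,-0.0017,0,0]'| grep -E "ee_pos|contact"; for i in 1 2 3; do python3 -m handwheel '[-1,0,0,-0.004,0,-1,0,0,-0.004,0]'|grep -E "ee_pos|contact";done
```

```text
ee_pos: [0.5615, -0.1499, 0.1327]
contact_force: [-6.2, 0.7, -0.7]
ee_pos: [0.5611, -0.1498, 0.1283]
contact_force: [-6.6, 0.3, -1.1]
ee_pos: [0.5611, -0.1498, 0.1243]
contact_force: [-6.2, 0.7, -1.2]
ee_pos: [0.5611, -0.1498, 0.1203]
contact_force: [-7.2, 0.2, -1.9]
```

Past the stop's top with no vertical contact. Floor is expected at TCP z of about 0.1125.

```bash
python3 -m handwheel '[-1,0,0,-0.004,0,-1,0,0,-0.004,0]'|grep -E "ee_pos|contact"; python3 -m handwheel '[-1,0,0,-0.003,0,-1,0,0,-0.003,0]'|grep -E "ee_pos|contact"; python3 -m handwheel '[-1,0,0,-0.001,0,-1,0,0,-0.001,0]'|grep -E "ee_pos|contact"
```

```text
ee_pos: [0.5611, -0.1498, 0.1163]
contact_force: [-6.3, 0.5, -1.5]
ee_pos: [0.5611, -0.1498, 0.1134]
contact_force: [-6.7, -0.3, -0.8]
ee_pos: [0.5612, -0.1498, 0.1126]
contact_force: [-6.4, 0.4, -0.9]
```

```bash
python3 -m handwheel '[-1,0,0,-0.0008,0,-1,0,0,-0.0008,0]'|grep -E "ee_pos|contact"; python3 -m handwheel '[-1,-0.002,0.0003,0,0,-1,-0.002,0.0003,0,0]'|grep -E "ee_pos|contact"
```

```text
ee_pos: [0.5613, -0.1499, 0.1125]
contact_force: [-8.2, 0.7, 5.3]
ee_pos: [0.5595, -0.1495, 0.1125]
contact_force: [-6.2, 1.6, 2.7]
```

```bash
python3 -m handwheel '[-0.1,0,0,0,0,0.2,0,0,0,0,0.4,0,0,0,0,0.4,0,0,0,0,0.4,0,0,0,0,0.4,0,0,0.03,0,0.4,0,0,0.07,0,0.4,0,0,0.11,0,0.4,0,0,0.11,0]'
python3 - <<'E'
from h import *
c=cam("wrist"); save(c,"w11.png")
E
python3 -m handwheel '[0.4,0,0,0.04,0,0.4,-0.04,0.04,0.08,0,0.4,-0.08,0.08,0.1,0,0.4,-0.12,0.12,0.1,0,0.4,-0.15,0.15,0.1,0,0.4,-0.15,0.19,0.1,0,0.4,-0.15,0.22,0.1,0,0.4,-0.15,0.25,0.1,0,0.4,-0.15,0.25,0.1,0,0.4,-0.15,0.25,0.1,0,0.4,-0.15,0.25,0.1,0]'
```

```text
clock: 24.95
ee_pos: [0.5621, -0.1505, 0.2296]
orientation: [0.541, -0.461, 0.537, 0.454]
contact_force: [0.8, -0.4, 1.3]
finger_gap: 0.702
clock: 25.92
ee_pos: [0.4092, 0.1012, 0.3216]
orientation: [0.539, -0.458, 0.539, 0.458]
contact_force: [-0.6, 0.3, -0.4]
finger_gap: 0.701
```

View pics/w11.png

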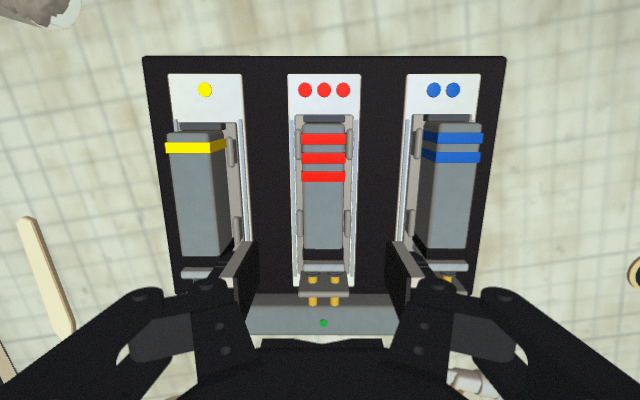

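Run:
```python
from h import *
t=cam("top"); save(t,"t12.png",cv2.resize(t["frame"][130:300,240:480],None,fx=3.3,fy=3.3,interpolation=cv2.INTER_CUBIC))
s=cam("scene"); save(s,"s12.png",cv2.resize(s["frame"][130:330,270:480],None,fx=3,fy=3,interpolation=cv2.INTER_CUBIC))
save(s,"s12f.png")
vv,uu=np.mgrid[0:400,0:640]; Q=bydepth(t,np.c_[uu.ravel(),vv.ravel()])*1000
yaw=np.radians(-9.5); ex=np.array([np.cos(yaw),np.sin(yaw)]); ey=np.array([-ex[1],ex[0]])
for b,d0 in (("1",[463.7,-235.2]),("2",[496.6,-38.4]),("3",[480.4,-137.3])):
    rel=Q[:,:2]-d0; x=rel@ex; y=rel@ey
    m=(abs(y)<12)
    print(b,[int(np.median(Q[m&(x>=l)&(x<l+6),2])) for l in range(18,160,6)])
print(r.state()["clock"],r.state()["contact_force"],r.state()["ee_pos"])
```

```text
1 [16, 32, 59, 62, 62, 62, 63, 62, 62, 63, 65, 62, 63, 62, 62, 62, 63, 63, 63, 64, 64, 67, 52, 48]
2 [34, 60, 63, 62, 61, 62, 63, 62, 62, 64, 64, 60, 62, 62, 62, 63, 61, 63, 63, 63, 68, 49, 48, 46]
3 [35, 58, 62, 64, 62, 63, 62, 61, 64, 63, 63, 62, 65, 62, 63, 63, 62, 64, 62, 64, 66, 49, 48, 47]
26.0167 [-0.35714807 -0.09662769 -0.22209968] [0.40959015 0.09987998 0.32166165]
```

View pics/t12.png

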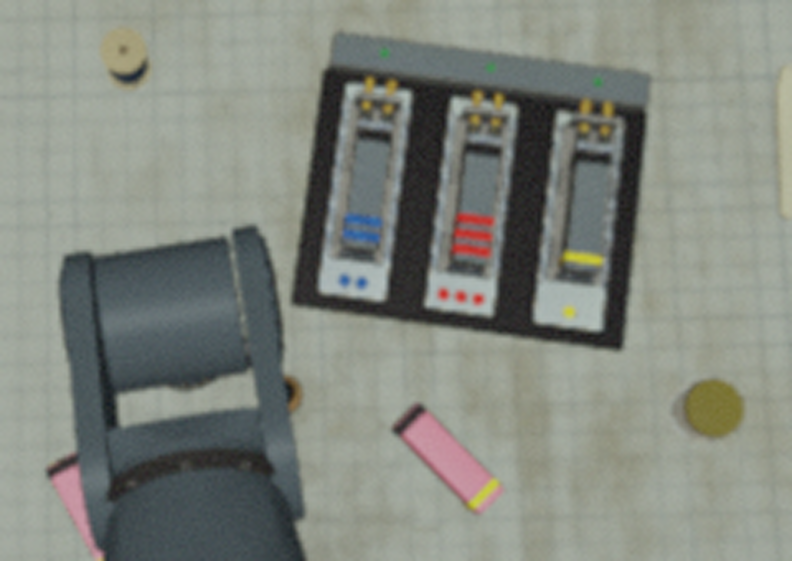

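View pics/s12.png

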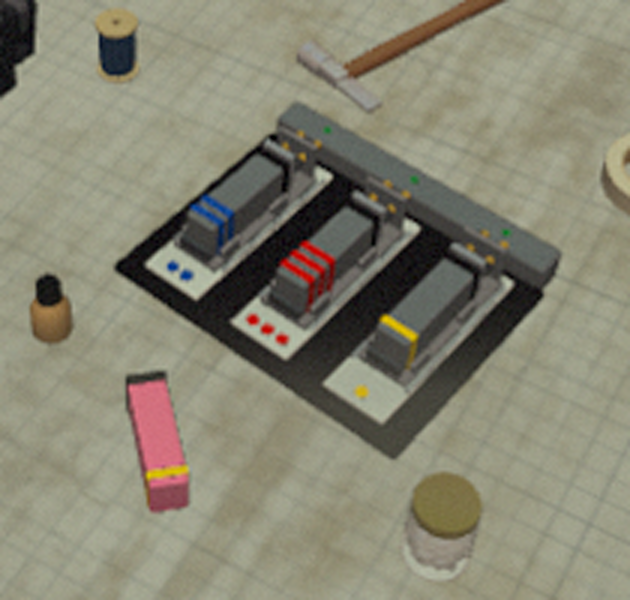

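View pics/s12f.png

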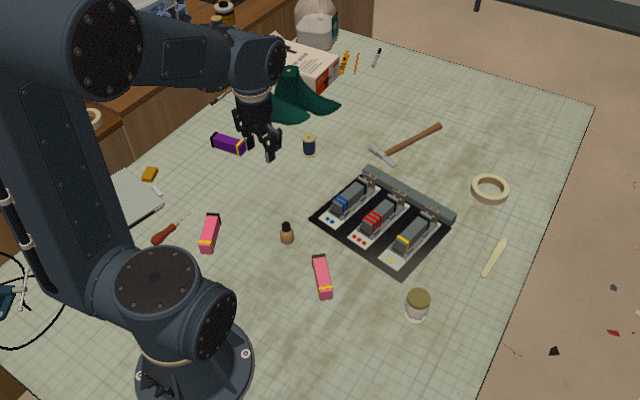

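The packs lie flat: the depth profile reads 62–64 mm along each top, against 64 expected. All three plates are pushed back, the bystanders are unmoved and the arm is clear. Handing in.

```bash
python3 -c "
from cell import ticket; print(ticket.job_done())"
```

```text
the job is handed in; nothing more can be done
None
```

All three packs are loaded in the order one, two, three, each in the bay with the same number of discs and its brass contact end against the sprung plate. The job was handed in at about 26 s of the 72 s allowed.

- **Seating:** I felt for each plate (first contact at about 2.5–3 N), pushed it back about 13 mm, and lowered the pack until the floor was felt. I then eased back 2 mm and let go.
- **Last checks:** Depth along each pack's top was even, at 62–64 mm against 64 mm expected. In the pictures, each pack sits behind its front stop with its plate held back. The bottle, spool, jar and the pink and purple look-alikes appeared where they were. The arm was clear and touching nothing.
- **What went less well:**
  - My first long move stopped about 12 mm short, so closing the gripper slid pack 1 about 10 mm sideways on the table; it was still gripped square and near its middle.
  - Pressing pack 2 to the floor briefly peaked at about 16 N vertically and 14 N lengthwise, and I eased it off before letting go.
  - The wrist camera placed the packs 2–4 mm farther in y than the top view did; I aimed between the two.

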